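# Dry a primed tin on the hand-held rack over the warm-air dryer

## Robot

A 7-joint arm with a two-finger parallel gripper is mounted at the origin on the work surface. World frame = base frame: x ahead of the robot, y to its left, z up, the work surface at z = 0. Lengths are in m, angles in rad, forces in N, time in s.
With the tool pointing down it reaches from about 0.425 to 0.875 m from the base axis. Payload 4.7 kg.
Tool frame: the origin (TCP) lies at the very end of the fingers, on their centre line; the grasp point (between the pads) lies 19 mm behind it; z points along the fingers, y is the direction in which the jaws open and shut (so a half turn about z gives the same grasp; the last joint's range is limited). The gripper opens to 87 mm and grips with 3 to 60 N. Pads are 19 mm wide; open, the fingers measure 117 mm over their backs; the gripper's body (75 mm by 190 mm) begins 51 mm behind the grasp point.
Start: joints at [1.275, 0.321, -0.07, 1.45, 0.023, 1.371, -0.057], TCP at [0.198, -0.619, 0.223] pointing down, gripper open.
Joint ranges: [-2.86, 2.86], [-0.3, 2.09], [-1.38, 1.24], [0.06, 2.45], [-1.56, 4.7], [0.09, 2.05], [-2.69, 2.69]. Speed limits (rad/s): [2.57, 2.57, 3.14, 3.14, 3.14, 3.14, 3.14].

## Interface

Orientations are given as a rotation vector (axis times angle).
In Python, from bench import get_state, get_image, close_job gives the robot as it stands.
- The arm moves only by the tool send_rows, never from a script. Its argument "steps" is a list of rows, each an object with "claw": the finger opening in m, from 0 to 0.087; "offset": the shift along the tool's x, y, z in m, a list of three; "turn": the turn about the tool's z in rad. In form: [{"claw": claw, "offset": [tx, ty, tz], "turn": turn}, ...]. A call has 1 to 12 rows; each row is the pose to reach, as a shift and turn from the pose measured when the call began, along the tool's axes at that moment; what a row does not reach only later rows make up. A row lasts 1/8 s, in which the tool goes at most 62.5 mm and 10.7 degrees, less where a joint would pass 70% of its speed; a pose out of reach is approached as far as the arm can. A call with a gripper value outside its range is refused whole. The fingers move at their own pace and stop on an object; "squeeze" is the grip in N (left out, the last holds). Time passes only in rows, so rows that repeat a pose let the fingers close. It gives the time, the measured TCP pose, the force and the opening at its end, in the units of the state.
- get_state(): the state, without advancing time (a new reading comes with each control period).
- get_image(name): name is "side" or "top"; returns a dict with "pixels" (420x560x3 uint8, blue, green, red), "fx", "fy", "cx", "cy" (pixels), "R" (3x3) and "t" (3): a world point X has camera coordinates R X + t. Camera axes: x right, y down, z forward; pixel columns grow to the right and rows downward; lengths in m; the calibration is good to about 2 mm. A picture is of the moment at which its call begins. There is no depth.
- close_job(): hands the job in, once; it reports no verdict.
The state is a dict: "time": time; "joint_positions": joint angles; "qd": joint speeds; "joint_torque": joint torques, N m; "position": TCP position; "tool_rot": TCP orientation; "ft_force": force on the tool from outside, world axes, zero at the start; "torque": the same for the moment, N m; "grip_width": opening from 0.0 (shut) to 1.0 (fully open).
Only numpy, scipy, OpenCV 4.12 (cv2) and the standard library are available. Lean on these libraries where they do the work, as an engineer would, in place of code of your own. Each camera call takes 0.05 s, during which the arm holds its last target. There are 200 camera calls.

## Task

Lift the drying rack by its arched handle and carry it over the warm-air dryer, lined up with it and a few centimetres clear of the grille. By tilting the rack, roll the freshly primed tin from its end of the bowed rack up to the middle, under the handle, and keep it there for at least 5 seconds without letting it run on into the far end board and without touching it yourself. Finish while still holding the rack over the dryer, level, with the tin at rest in the middle, and leave the other jar, tin and bottle alone.

Things in the scene. Friction and masses are not known exactly. Their poses are not given: they have to be found in the camera images.
- rack: Loose carrying rack, 0.5 kg, 354 mm long (y), 156 mm wide (x), 200 mm high, z up; origin at the centre of its underside. Two plywood end boards (inner faces at y = +-165 mm, 70 mm high) carry two floor bars along y and two side guides. The bars bow upward (arc radius 2.5 m): tops 30 mm above the origin in the middle, 5 mm lower at the ends, so the level rack slopes y/2.5 rad away from its middle.
- rack_handle (a point): Middle of the rack's handle bar, on the rack's z axis 185 mm above its origin, axes as the rack. The wooden bar is 148 mm long (x), 22 mm thick (y) and 30 mm high, on two thin uprights at its ends; pinch its two flat faces (facing +-y) from above, here at its middle.
- tin: White primed tin with bare steel rims, 0.18 kg nominal, 110 mm long, lying across the rack, axis along the rack's x; rolls along the rack's y on its rims of 70 mm diameter. Origin at its centre, 65 mm above the rack's origin when in the middle; its y and z axes turn with it. Side guides leave 3 mm play at each end. Starts at rest against the end board at the rack's +y end. Wet paint: do not touch.
- tin_center (a point): Centre of the tin (its origin). It rolls like a solid cylinder: 6.5 m/s2 along the bars per rad of local slope (rack tilt about x plus the bow), less a rolling resistance worth about 0.014 rad. Past the middle it gathers speed down the other side unless the rack is tilted back in time. It touches an end board when 130 mm from the rack's middle along y.
- dryer: Fixed warm-air table dryer, a grey box 280 mm long (its y axis), 170 mm wide (x) and 59 mm high with a slotted grille as its top; origin at the centre of its underside, z up. The rack belongs above it with its long axis parallel to the dryer's long axis, either way round.
- dryer_top (a point): Centre of the dryer's grille, 59 mm above its origin, axes as the dryer.
- lidded_jar: Glass jar with a lid, 70 mm across, 95 mm high, standing; a bystander. Origin at the centre of its underside.
- open_tin: Open white tin standing, 74 mm across, 100 mm high; a bystander. Origin at the centre of its underside.
- primed_bottle: White bottle standing, 72 mm across, 200 mm high; a bystander. Origin at the centre of its underside.
Not all that is in view belongs to the job. What is shaped like the tin but blue is not meant.

How it is judged:
By the outcome, as a careful person would: the job done as asked, in the order asked, and still so for the second after the job is handed in, while the arm keeps its last pose, push and grip.
It also fails if it takes over 64 s, if anything falls off the work surface, if the arm or the gripper's body presses on something with over 40 N, if the wrist force passes 120 N, or if a joint passes its speed limit or range.

## Working session

There is one attempt and no reset: what is moved stays moved. The work goes in short steps, Python scripts to look and compute and a tool call to move; the robot and the scene stay as the last step left them, time stands still between calls to the robot, and variables do not carry over. Pictures are saved under pics/ and viewed, and the job is handed in when it is done.

Besides the shell and the picture viewer there is one more tool, called after "Request:" as a command line: name --argument value ..., lists and objects as JSON in quotes. send_rows: Moves the arm, as the interface text tells. Its arguments: {"type":"object","properties":{"steps":{"type":"array","items":{"type":"object","properties":{"claw":{"type":"number"},"offset":{"type":"array","items":{"type":"number"}},"turn":{"type":"number"}}}},"squeeze":{"type":"number"}},"required":["steps"]}

```bash
mkdir -p pics; cat > h.py <<'E'
import numpy as np, cv2
from bench import get_state, get_image, close_job
from scipy.spatial.transform import Rotation as Ro
def snap(n,f):
    g=get_image(n); cv2.imwrite('pics/'+f,g['pixels']); return g
def ray(g,u,v,z):
    R=np.array(g['R']);t=np.array(g['t']);c=-R.T@t
    d=R.T@np.array([(u-g['cx'])/g['fx'],(v-g['cy'])/g['fy'],1]); return c+d*(z-c[2])/d[2]
def proj(g,X):
    p=np.array(g['R'])@np.array(X)+np.array(g['t']); return np.array([g['fx']*p[0]/p[2]+g['cx'],g['fy']*p[1]/p[2]+g['cy']])
E
python3 - <<'E'
from h import *
s=get_state(); print(s)
for n in('side','top'):
    g=snap(n,n+'0.png'); print(n,g['fx'],g['cx'],g['cy'],np.round(g['R'],3).tolist(),np.round(-np.array(g['R']).T@g['t'],3))
print(np.round(Ro.from_rotvec(s['tool_rot']).as_matrix(),3))
E
```

```text
{'time': 0.0, 'joint_positions': array([ 1.27511068,  0.32182757, -0.07010133,  1.45172676,  0.02260239,
        1.37081313, -0.0569103 ]), 'qd': array([-0.00021042, -0.00121773, -0.00020265,  0.00101134, -0.00061123,
       -0.00044592,  0.00082925]), 'joint_torque': array([ 7.71268951e-04, -4.91284561e+01, -4.03220225e-01, -3.12536144e+01,
       -6.37623598e-02,  4.37272363e-02,  1.62269348e-04]), 'position': array([ 0.19793723, -0.61851437,  0.22143272]), 'tool_rot': array([-3.10204998e+00, -4.84424888e-01,  6.34609616e-04]), 'ft_force': array([ 0.51450546, -0.07264717, -0.29724052]), 'torque': array([-0.0039417 , -0.05084026,  0.02699958]), 'grip_width': 1.0020736330225668}
side 384.94244751692344 287.9690819043647 216.11547927802795 [[-0.914, -0.407, -0.008], [-0.295, 0.675, -0.676], [0.28, -0.616, -0.736]] [0.322 0.639 0.771]
top 531.477493303903 277.0849604513114 213.6328133736724 [[0.011, -1.0, -0.002], [-0.997, -0.01, -0.077], [0.077, 0.003, -0.997]] [0.482 0.072 1.425]
[[ 0.952  0.305 -0.001]
 [ 0.305 -0.952  0.002]
 [-0.    -0.002 -1.   ]]
```

View pics/top0.png

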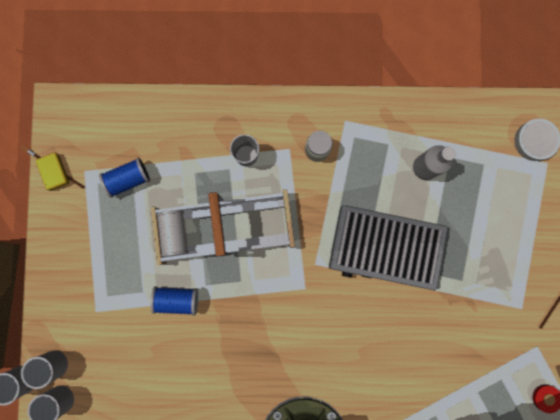

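View pics/side0.png

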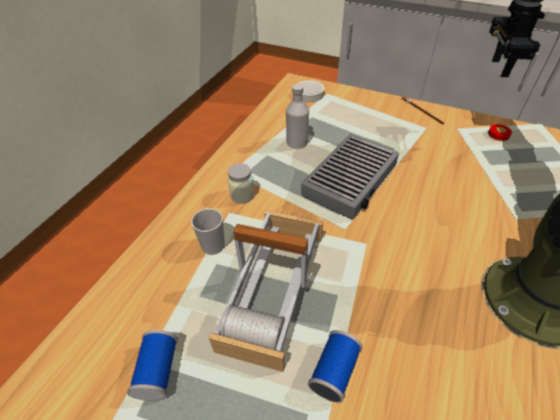

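```bash
python3 - <<'E'
import cv2
t=cv2.imread('pics/top0.png')
cv2.imwrite('pics/tc1.png',cv2.resize(t[170:280,135:310],None,fx=4.5,fy=4.5,interpolation=cv2.INTER_CUBIC))
cv2.imwrite('pics/tc2.png',cv2.resize(t[120:300,300:470],None,fx=3.3,fy=3.3,interpolation=cv2.INTER_CUBIC))
E
```

```text
(no output)
```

View pics/tc1.png

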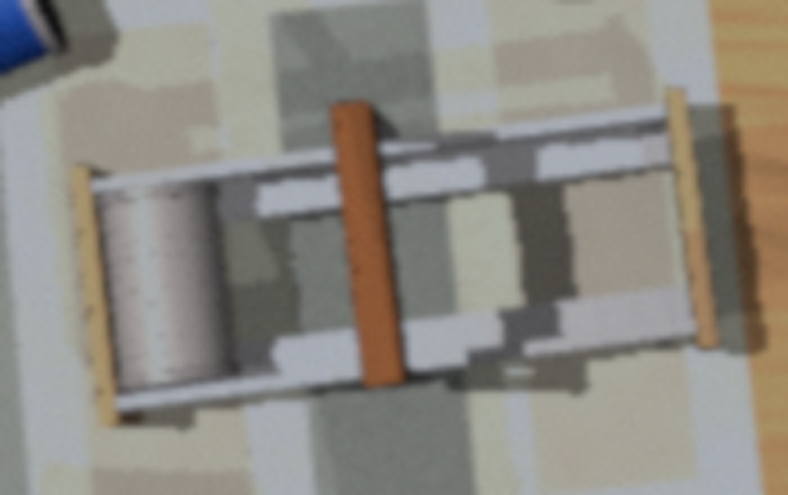

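View pics/tc2.png

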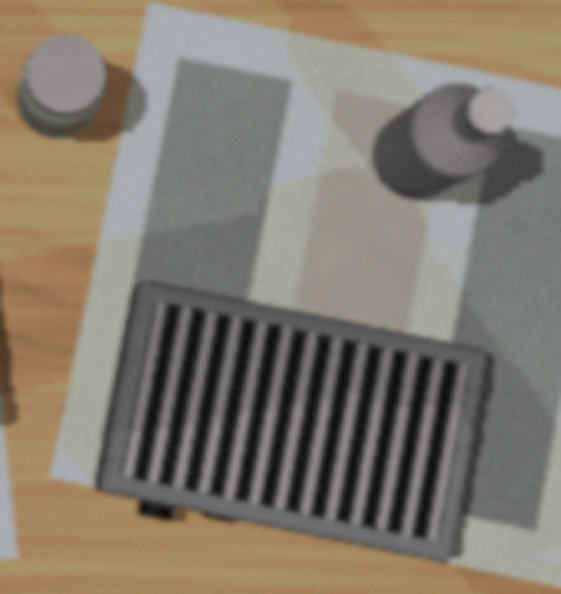

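Request:
send_rows --steps '[{"claw": 0.087, "offset": [0, 0, -0.06], "turn": 0}, {"claw": 0.087, "offset": [0, 0, -0.12], "turn": 0}, {"claw": 0.087, "offset": [0, 0, -0.16], "turn": 0}]'

```text
time: 0.48
position: [0.1981, -0.6191, 0.3845]
tool_rot: [3.103, 0.485, 0.0]
ft_force: [0.4, 0.0, -0.4]
grip_width: 0.999
```

```bash
python3 - <<'E'
from h import *
g=get_image('top')
f=lambda p,s,o,z: ray(g,p[0]/s+o[0],p[1]/s+o[1],z)[:2]
a,b=[f(p,4.5,(135,170),.2) for p in((351,103),(384,383))]
print('handle',a,b,(a+b)/2,np.linalg.norm(a-b),np.degrees(np.arctan2(*(a-b)[::-1])))
bs=[f(p,4.5,(135,170),.07) for p in((75,167),(108,425),(685,90),(717,347))]
print('boards',np.round(bs,3),np.mean(bs,0),np.linalg.norm(bs[0]-bs[1]),np.linalg.norm(bs[0]-bs[2]),[np.degrees(np.arctan2(*(bs[i]-bs[i+2])[::-1])) for i in(0,1)])
d=[f(p,3.3,(300,120),.059) for p in((138,283),(490,352),(452,558),(99,488))]
print('dryer',np.round(d,3),np.mean(d,0),np.linalg.norm(d[0]-d[1]),np.linalg.norm(d[1]-d[2]),[np.degrees(np.arctan2(*(d[i]-d[j])[::-1])) for i,j in((0,1),(3,2))])
print('jar',f((66,73),3.3,(300,120),.095),'bottle',f((490,108),3.3,(300,120),.2),'open',ray(g,245,147,.1))
E
```

```text
handle [0.62405683 0.22513149] [0.48037626 0.20539424] [0.55221655 0.21526286] 0.1450298718835098 7.821709584637037
boards [[0.601 0.398]
 [0.455 0.375]
 [0.649 0.051]
 [0.502 0.032]] [0.55168423 0.21381828] 0.147728273090793 0.34997912213505733 [np.float64(97.83444035951263), np.float64(97.89262775977645)]
dryer [[ 0.61  -0.09 ]
 [ 0.559 -0.365]
 [ 0.4   -0.333]
 [ 0.451 -0.06 ]] [ 0.50502617 -0.21206332] 0.27893620368236444 0.16266745884372896 [np.float64(79.44019094752556), np.float64(79.43234168578321)]
jar [ 0.76853429 -0.03056497] bottle [ 0.72391987 -0.32196017] open [0.75304498 0.15912613 0.1       ]
```

Request:
send_rows --steps '[{"claw": 0.087, "offset": [0.049, -0.03, 0], "turn": 0.01}, {"claw": 0.087, "offset": [0.098, -0.06, 0], "turn": 0.02}, {"claw": 0.087, "offset": [0.147, -0.09, 0], "turn": 0.04}, {"claw": 0.087, "offset": [0.196, -0.12, 0], "turn": 0.05}, {"claw": 0.087, "offset": [0.245, -0.15, 0], "turn": 0.07}, {"claw": 0.087, "offset": [0.294, -0.181, 0], "turn": 0.09}, {"claw": 0.087, "offset": [0.343, -0.211, 0], "turn": 0.11}, {"claw": 0.087, "offset": [0.392, -0.242, 0], "turn": 0.13}, {"claw": 0.087, "offset": [0.412, -0.286, 0], "turn": 0.15}, {"claw": 0.087, "offset": [0.432, -0.331, 0], "turn": 0.174}, {"claw": 0.087, "offset": [0.452, -0.375, 0], "turn": 0.174}, {"claw": 0.087, "offset": [0.472, -0.419, 0], "turn": 0.174}]'

```text
time: 2.02
position: [0.5202, -0.0757, 0.3858]
tool_rot: [3.126, 0.212, 0.002]
ft_force: [-0.3, 0.2, 0.3]
grip_width: 1.004
```

```bash
python3 - <<'E'
from h import *
s=get_state();R=Ro.from_rotvec(s['tool_rot']).as_matrix();print(s['time'],s['position'],s['qd'],s['joint_positions'],R.round(3).tolist())
print(R.T@(np.array([.552,.2145,.26])-s['position']))
E
```

```text
2.025 [ 0.52017492 -0.07565584  0.38581017] [-0.38988934 -0.03889825 -0.335807    0.05247554 -0.00132292 -0.00573467
 -0.72099521] [ 0.59494222  0.04779742 -0.52604568  1.45535434  0.03178044  1.64221637
 -1.36336201] [[0.991, 0.135, 0.002], [0.135, -0.991, -0.008], [0.001, 0.008, -1.0]]
[ 0.070659   -0.28419094  0.12358906]
```

Request:
send_rows --steps '[{"claw": 0.087, "offset": [0.014, -0.057, 0], "turn": 0}, {"claw": 0.087, "offset": [0.028, -0.114, 0.02], "turn": 0}, {"claw": 0.087, "offset": [0.042, -0.17, 0.05], "turn": 0}, {"claw": 0.087, "offset": [0.056, -0.227, 0.09], "turn": 0}, {"claw": 0.087, "offset": [0.071, -0.284, 0.11], "turn": 0}, {"claw": 0.087, "offset": [0.071, -0.284, 0.124], "turn": 0}, {"claw": 0.087, "offset": [0.071, -0.284, 0.124], "turn": 0}]'

```text
time: 2.9
position: [0.5513, 0.2141, 0.2575]
tool_rot: [3.125, 0.215, -0.004]
ft_force: [0.2, -0.6, -0.3]
grip_width: 1.002
```

```bash
python3 - <<'E'
from h import *
s=get_state();R=Ro.from_rotvec(s['tool_rot']).as_matrix();print(s['time'],s['position'],s['qd'].round(3),R.round(3).tolist())
print(R.T@(np.array([.552,.2145,.166])-s['position']))
for n in('top','side'):
    g=snap(n,n+'1.png')
    print(n,proj(g,s['position']),proj(g,[.552,.2145,.2]))
t=cv2.imread('pics/side1.png'); cv2.imwrite('pics/sc1.png',cv2.resize(t[140:380,180:380],None,fx=2.5,fy=2.5,interpolation=cv2.INTER_CUBIC))
E
```

```text
2.9 [0.55127946 0.21412325 0.2575118 ] [ 0.033 -0.029  0.027 -0.035  0.006  0.014  0.008] [[0.991, 0.137, -0.002], [0.137, -0.991, -0.009], [-0.003, 0.009, -1.0]]
[ 0.00103133 -0.00108893  0.09150312]
top [214.13517611 222.76680131] [216.97839875 223.95535503]
side [270.30707822 212.32436212] [271.11767096 232.62487649]
```

View pics/sc1.png

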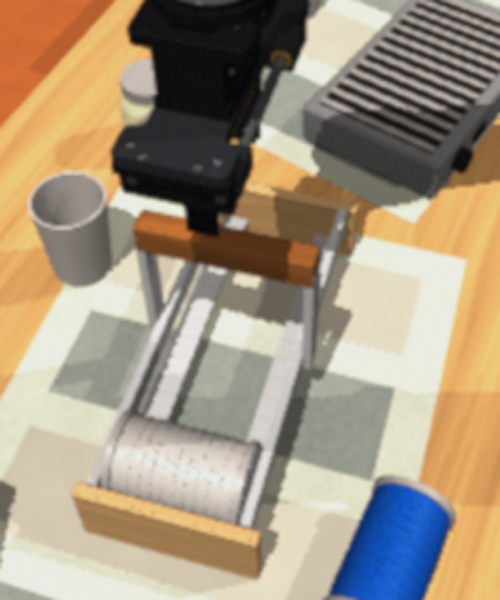

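```bash
python3 - <<'E'
from h import *
s=get_state();R=Ro.from_rotvec(s['tool_rot']).as_matrix();print(R[:,2])
g=get_image('side')
for d in(-.0435,.0435):
  for z in (0,-.06): print(d,z,(proj(g,s['position']+R@[0,d,z])-[180,140])*2.5)
s=get_state();R=Ro.from_rotvec(s['tool_rot']).as_matrix();print(R[:,2],s['position'])
t=cv2.imread('pics/top1.png'); cv2.imwrite('pics/tc3.png',cv2.resize(t[160:290,135:310],None,fx=4,fy=4,interpolation=cv2.INTER_CUBIC))
E
```

```text
[ 0.00241507 -0.00898251 -0.99995674]
-0.0435 0 [205.18103188 220.03322828]
-0.0435 -0.06 [199.77942626 160.90341103]
0.0435 0 [242.32469326 136.04481652]
0.0435 -0.06 [239.76929941  76.26547659]
[ 0.00339547 -0.0087163  -0.99995625] [0.55335512 0.2122635  0.26037254]
```

View pics/tc3.png

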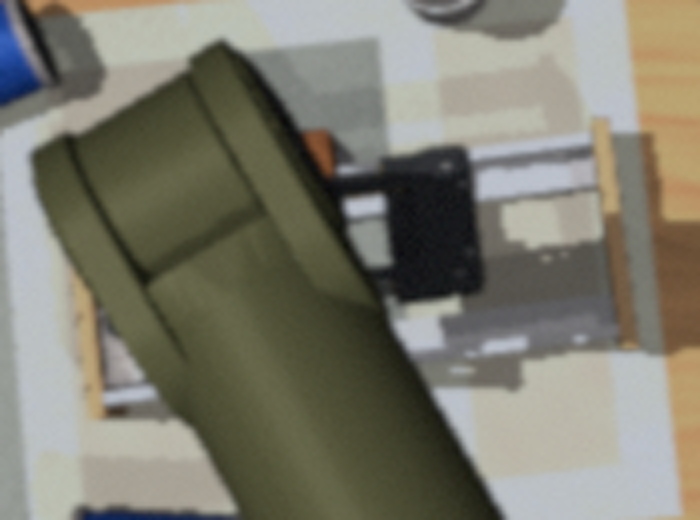

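Request:
send_rows --steps '[{"claw": 0.087, "offset": [-0.001, -0.002, 0.04], "turn": 0}, {"claw": 0.087, "offset": [-0.001, -0.003, 0.08], "turn": 0}, {"claw": 0.087, "offset": [-0.001, -0.003, 0.094], "turn": 0}, {"claw": 0.087, "offset": [-0.001, -0.003, 0.094], "turn": 0}, {"claw": 0.0, "offset": [-0.001, -0.003, 0.094], "turn": 0}, {"claw": 0.0, "offset": [-0.001, -0.003, 0.094], "turn": 0}, {"claw": 0.0, "offset": [-0.001, -0.003, 0.094], "turn": 0}, {"claw": 0.0, "offset": [-0.001, -0.003, 0.094], "turn": 0}, {"claw": 0.0, "offset": [-0.001, -0.003, 0.094], "turn": 0}]' --squeeze 40

```text
time: 4.18
position: [0.5523, 0.2144, 0.1664]
tool_rot: [3.126, 0.208, 0.005]
ft_force: [-0.3, -0.0, 0.7]
grip_width: 0.514
```

```bash
python3 - <<'E'
from h import *
s=get_state();R=Ro.from_rotvec(s['tool_rot']).as_matrix();print({k:np.round(v,4) for k,v in s.items()},R[:,2])
E
```

```text
{'time': np.float64(4.175), 'joint_positions': array([ 0.1996,  0.3154, -0.7435,  1.6532,  0.232 ,  1.262 , -2.029 ]), 'qd': array([-0.0002,  0.0015,  0.0023, -0.0008, -0.0002, -0.0001, -0.0021]), 'joint_torque': array([-1.70000e-03, -3.98271e+01, -6.47420e+00, -2.98001e+01,
        5.71000e-02, -7.42000e-02, -6.00000e-04]), 'position': array([0.5523, 0.2144, 0.1664]), 'tool_rot': array([3.1258, 0.2076, 0.0045]), 'ft_force': array([-0.328 , -0.0061,  0.7126]), 'torque': array([ 0.0118, -0.0216,  0.0124]), 'grip_width': np.float64(0.5138)} [ 0.00347482 -0.00873525 -0.99995581]
```

Request:
send_rows --steps '[{"claw": 0.0, "offset": [0, 0, 0], "turn": 0}, {"claw": 0.0, "offset": [0, 0, 0], "turn": 0}, {"claw": 0.0, "offset": [0, 0, 0], "turn": 0}, {"claw": 0.0, "offset": [0, 0, 0], "turn": 0}, {"claw": 0.0, "offset": [0, 0, 0], "turn": 0}]' --squeeze 60

```text
time: 4.8
position: [0.5521, 0.215, 0.1664]
tool_rot: [3.127, 0.209, 0.004]
ft_force: [0.3, 2.1, -1.8]
grip_width: 0.248
```

Request:
send_rows --steps '[{"claw": 0.0, "offset": [0, 0, -0.01], "turn": 0}, {"claw": 0.0, "offset": [0, 0, -0.025], "turn": 0}, {"claw": 0.0, "offset": [0, 0, -0.05], "turn": 0}, {"claw": 0.0, "offset": [0, 0, -0.08], "turn": 0}, {"claw": 0.0, "offset": [0, 0, -0.1], "turn": 0}, {"claw": 0.0, "offset": [0, 0, -0.11], "turn": 0}, {"claw": 0.0, "offset": [0, 0, -0.11], "turn": 0}, {"claw": 0.0, "offset": [0, 0, -0.11], "turn": 0}]'

```text
time: 5.8
position: [0.5512, 0.2154, 0.2751]
tool_rot: [3.126, 0.209, 0.001]
ft_force: [0.8, -0.6, -5.5]
grip_width: 0.249
```

```bash
python3 - <<'E'
from h import *
s=get_state();R=Ro.from_rotvec(s['tool_rot']).as_matrix();print({k:np.round(v,4) for k,v in s.items()},R[:,2])
for n in('top','side'): snap(n,n+'2.png')
E
```

```text
{'time': np.float64(5.8), 'joint_positions': array([ 0.2107,  0.2529, -0.7599,  1.4984,  0.1824,  1.4632, -1.9911]), 'qd': array([-0.0003,  0.0026, -0.002 ,  0.0026, -0.0006,  0.0014, -0.0007]), 'joint_torque': array([-6.97000e-02, -4.15186e+01, -6.05600e+00, -3.51607e+01,
       -1.32300e-01, -2.21500e-01, -1.33000e-02]), 'position': array([0.5512, 0.2154, 0.2751]), 'tool_rot': array([3.1259e+00, 2.0850e-01, 1.1000e-03]), 'ft_force': array([ 0.7552, -0.5677, -5.4616]), 'torque': array([-0.2097,  0.098 ,  0.0432]), 'grip_width': np.float64(0.2488)} [ 0.001256   -0.00871505 -0.99996123]
```

View pics/side2.png

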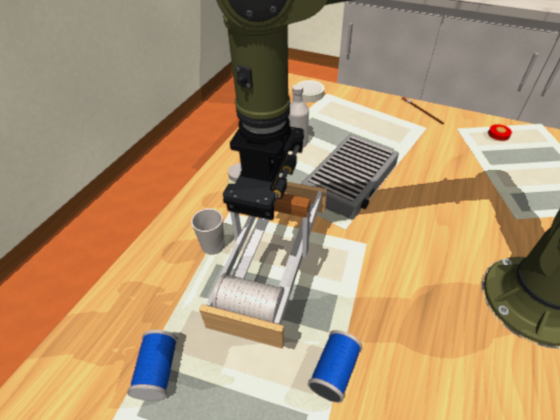

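Request:
send_rows --steps '[{"claw": 0.0, "offset": [-0.002, 0.01, 0.002], "turn": 0.02}, {"claw": 0.0, "offset": [-0.005, 0.03, 0.004], "turn": 0.05}, {"claw": 0.0, "offset": [-0.01, 0.06, 0.006], "turn": 0.1}, {"claw": 0.0, "offset": [-0.015, 0.09, 0.008], "turn": 0.15}, {"claw": 0.0, "offset": [-0.02, 0.12, 0.01], "turn": 0.2}]'

```text
time: 6.52
position: [0.5471, 0.0906, 0.2659]
tool_rot: [3.13, -0.112, 0.002]
ft_force: [0.2, -1.1, -7.0]
grip_width: 0.246
```

```bash
cat > st.py <<'E'
from h import *
s=get_state();R=Ro.from_rotvec(s['tool_rot']).as_matrix()
D=np.array([.505,-.212,.262]);a=np.radians(79.4);e=np.array([np.cos(a),np.sin(a),0])
print(round(s['time'],2),s['position'].round(4),'qd',s['qd'].round(3),'x',R[:,0].round(4),'z',R[:,2].round(4),'yaw',np.degrees(np.arctan2(R[1,0],R[0,0])).round(2),'torque',s['torque'].round(3),'grip',s['grip_width'])
print('toD',(R.T@(D-s['position'])).round(4),'toS',(R.T@(D+.22*e-s['position'])).round(4))
E
python3 st.py
```

```text
6.53 [0.5471 0.0906 0.2659] qd [ 0.321 -0.16   0.196  0.158 -0.122 -0.061  0.113] x [ 0.9974 -0.0715  0.0019] z [ 0.0012 -0.0098 -1.    ] yaw -4.1 torque [-0.17  -0.049  0.03 ] grip 0.24564319412698898
toD [-0.0204  0.3048  0.0068] toS [0.0045 0.0862 0.0048]
```

Request:
send_rows --steps '[{"claw": 0.0, "offset": [0.001, 0.026, 0.002], "turn": 0.04}, {"claw": 0.0, "offset": [0.002, 0.047, 0.003], "turn": 0.07}, {"claw": 0.0, "offset": [0.003, 0.062, 0.004], "turn": 0.09}, {"claw": 0.0, "offset": [0.004, 0.073, 0.004], "turn": 0.1}, {"claw": 0.0, "offset": [0.004, 0.081, 0.004], "turn": 0.113}, {"claw": 0.0, "offset": [0.004, 0.085, 0.004], "turn": 0.113}, {"claw": 0.0, "offset": [0.004, 0.087, 0.004], "turn": 0.113}, {"claw": 0.0, "offset": [0.004, 0.087, 0.004], "turn": 0.113}]'

```text
time: 7.52
position: [0.5449, 0.0039, 0.2628]
tool_rot: [3.119, -0.288, 0.003]
ft_force: [-0.0, -0.1, -6.7]
grip_width: 0.248
```

```bash
python3 st.py; python3 - <<'E'
from h import *
for n in('top','side'): snap(n,n+'3.png')
t=cv2.imread('pics/side3.png'); cv2.imwrite('pics/sc3.png',cv2.resize(t[100:340,200:440],None,fx=2.5,fy=2.5,interpolation=cv2.INTER_CUBIC))
t=cv2.imread('pics/top3.png'); cv2.imwrite('pics/tc4.png',cv2.resize(t[150:310,220:460],None,fx=3.3,fy=3.3,interpolation=cv2.INTER_CUBIC))
E
```

```text
7.53 [0.5449 0.0039 0.2628] qd [-0.003 -0.001 -0.003 -0.001 -0.002 -0.002 -0.004] x [ 0.9831 -0.1829  0.003 ] z [ 0.0013 -0.0096 -1.    ] yaw -10.54 torque [-0.119  0.058 -0.026] grip 0.247519166721377
toD [2.000e-04 2.195e-01 2.800e-03] toS [ 0.0005 -0.0004  0.0008]
```

View pics/sc3.png

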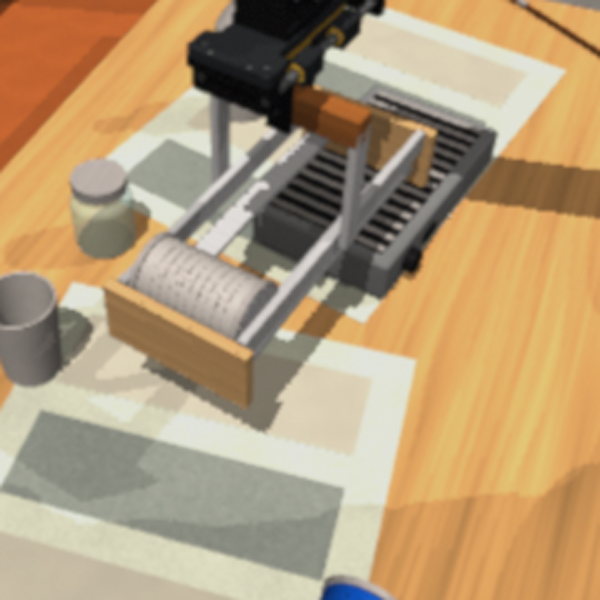

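View pics/tc4.png

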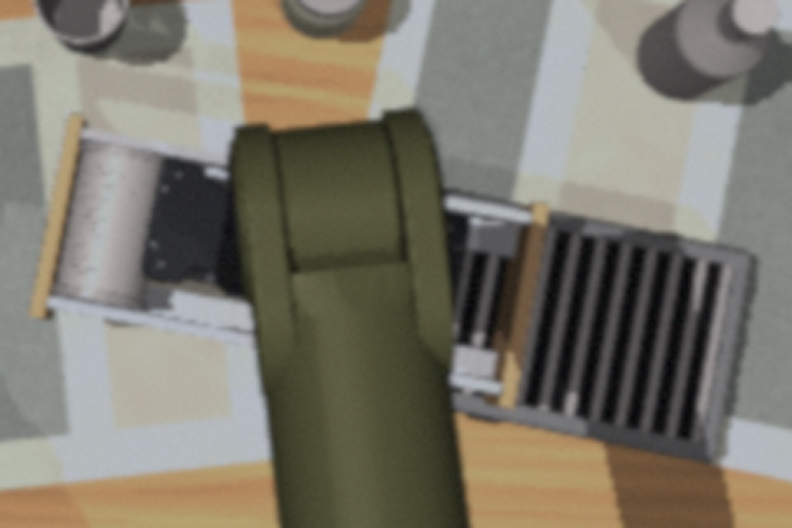

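```bash
python3 - <<'E'
from h import *
s=get_state();R=Ro.from_rotvec(s['tool_rot']).as_matrix();g=get_image('side')
yaw=np.arctan2(R[1,0],R[0,0])
for th in(0,-.01,-.02,-.03):
  Q=(Ro.from_euler('z',yaw)*Ro.from_euler('x',th)).as_matrix()
  o=s['position']+[0,0,.019]-Q@[0,0,.185]
  print(th,[((proj(g,o+Q@np.array(p))-[200,100])*2.5).round(0).tolist() for p in((.078,.177,.07),(-.078,.177,.07),(-.078,.177,0),(-.078,-.177,.07),(0.074,0,.2),(-.074,.011,.2),(-.074,.011,.17))])
E
```

```text
0 [[98.0, 279.0], [249.0, 359.0], [248.0, 410.0], [443.0, 130.0], [217.0, 54.0], [362.0, 120.0], [358.0, 149.0]]
-0.01 [[99.0, 280.0], [250.0, 359.0], [249.0, 410.0], [444.0, 128.0], [217.0, 54.0], [362.0, 120.0], [358.0, 149.0]]
-0.02 [[100.0, 280.0], [251.0, 359.0], [251.0, 409.0], [445.0, 126.0], [217.0, 54.0], [362.0, 120.0], [358.0, 149.0]]
-0.03 [[102.0, 281.0], [252.0, 360.0], [252.0, 409.0], [446.0, 124.0], [217.0, 54.0], [362.0, 120.0], [359.0, 149.0]]
```

```bash
cat > sim.py <<'E'
import numpy as np
def sim(steps,th,res=.014,y0=.13,tau=.03,post=2.0,show=False):
    # steps: rack displacement per row along +y (m); returns tin y, v at end of rows and later
    dt=.001; y,v=y0,0.; V=0.; out=[]
    tgt=[s/.125 for s in steps]+[0]*int(post/.125)
    for k,vt in enumerate(tgt):
        for _ in range(125):
            a=(vt-V)/tau; V+=a*dt
            drive=-(2/3)*a+6.5*(y/2.5-th)      # th>0: +y end up
            r=6.5*res
            if abs(v)<1e-3 and abs(drive)<=r: v=0
            else:
                s=np.sign(v) if abs(v)>1e-3 else np.sign(drive)
                v2=v+(drive-s*r)*dt
                v=0 if v*v2<0 and abs(drive)<r else v2
            y+=v*dt
            if y>.13: y=.13; v=min(v,0)
            if y<-.13: return 'HIT',out
        out.append((round(y*1e3),round(v,2)))
    return 'ok',out
if __name__=='__main__':
    for P in ([-.02,-.02,.02,.055,.055,.03,0],[-.025,-.025,.02,.055,.055,.03,0],[-.025,-.025,.01,.055,.055,.04,0],[-.03,-.03,.01,.055,.055,.03,0],[-.035,-.035,0,.055,.055,.03,0]):
        print(P,sum(x for x in P if x>0))
        for th in(.005,0,-.01,-.02):
            print('  ',th,*[ (r[0],r[1][len(P)-2:len(P)+3],r[1][-1]) for r in [sim(P,th)]])
E
python3 sim.py
```

```text
[-0.02, -0.02, 0.02, 0.055, 0.055, 0.03, 0] 0.16
   0.005 ('ok', [(17, np.float64(-0.14)), (15, np.float64(0.02)), (17, np.float64(0.01)), (17, 0), (17, 0)], (17, 0))
   0 ('ok', [(21, np.float64(-0.12)), (22, np.float64(0.04)), (27, np.float64(0.04)), (31, np.float64(0.04)), (35, np.float64(0.03))], (130, 0))
   -0.01 ('ok', [(30, np.float64(-0.09)), (35, np.float64(0.08)), (46, np.float64(0.1)), (59, np.float64(0.11)), (74, np.float64(0.13))], (130, 0))
   -0.02 ('ok', [(38, np.float64(-0.05)), (49, np.float64(0.13)), (67, np.float64(0.16)), (88, np.float64(0.18)), (113, np.float64(0.22))], (130, 0))
[-0.025, -0.025, 0.02, 0.055, 0.055, 0.03, 0] 0.16
   0.005 ('ok', [(3, np.float64(-0.18)), (-3, np.float64(-0.01)), (-4, 0), (-4, 0), (-4, 0)], (-4, 0))
   0 ('ok', [(7, np.float64(-0.16)), (4, np.float64(0.01)), (4, 0), (4, 0), (4, 0)], (4, 0))
   -0.01 ('ok', [(16, np.float64(-0.12)), (17, np.float64(0.05)), (23, np.float64(0.05)), (30, np.float64(0.06)), (38, np.float64(0.06))], (130, 0))
   -0.02 ('ok', [(24, np.float64(-0.09)), (31, np.float64(0.09)), (43, np.float64(0.11)), (58,
[... 1188 characters left out ...]
(42, np.float64(0.1)), (55, np.float64(0.12))], (130, 0))
[-0.035, -0.035, 0, 0.055, 0.055, 0.03, 0] 0.14
   0.005 ('HIT', [(-8, np.float64(-0.23)), (-21, np.float64(-0.07)), (-30, np.float64(-0.07)), (-38, np.float64(-0.07)), (-47, np.float64(-0.08))], (-118, np.float64(-0.17)))
   0 ('ok', [(-4, np.float64(-0.21)), (-14, np.float64(-0.04)), (-19, np.float64(-0.04)), (-24, np.float64(-0.03)), (-27, np.float64(-0.03))], (-104, np.float64(-0.11)))
   -0.01 ('ok', [(5, np.float64(-0.18)), (-1, np.float64(0.0)), (-1, 0), (-1, 0), (-1, 0)], (-1, 0))
   -0.02 ('ok', [(13, np.float64(-0.14)), (13, np.float64(0.04)), (18, np.float64(0.05)), (25, np.float64(0.06)), (33, np.float64(0.08))], (130, 0))
```

Request:
send_rows --steps '[{"claw": 0.0, "offset": [0, 0.02, 0], "turn": 0}, {"claw": 0.0, "offset": [0, 0.06, 0], "turn": 0}, {"claw": 0.0, "offset": [0, 0.11, 0], "turn": 0}]'

```text
time: 8.05
position: [0.525, -0.1036, 0.264]
tool_rot: [3.12, -0.282, 0.005]
ft_force: [1.4, -1.1, -7.0]
grip_width: 0.248
```

```bash
python3 st.py
```

```text
8.05 [ 0.525  -0.1036  0.264 ] qd [ 0.466 -0.061  0.36   0.035 -0.04  -0.015  0.785] x [ 0.9838 -0.1792  0.0038] z [ 0.0022 -0.0092 -1.    ] yaw -10.32 torque [-0.294 -0.132 -0.052] grip 0.24770783342886532
toD [-0.0002  0.1102  0.0029] toS [ 0.0008 -0.1097  0.001 ]
```

Request:
send_rows --steps '[{"claw": 0.0, "offset": [0, 0.048, 0], "turn": 0}, {"claw": 0.0, "offset": [0, 0.09, 0], "turn": 0}, {"claw": 0.0, "offset": [0, 0.125, 0], "turn": 0}, {"claw": 0.0, "offset": [0, 0.153, 0], "turn": 0}, {"claw": 0.0, "offset": [0, 0.173, 0], "turn": 0}, {"claw": 0.0, "offset": [0, 0.185, 0], "turn": 0.003}, {"claw": 0.0, "offset": [0, 0.193, 0], "turn": 0.004}, {"claw": 0.0, "offset": [0, 0.197, 0], "turn": 0.004}, {"claw": 0.0, "offset": [0, 0.2, 0], "turn": 0.004}, {"claw": 0.0, "offset": [0, 0.2, 0], "turn": 0.004}]'

```text
time: 9.3
position: [0.4893, -0.3001, 0.2658]
tool_rot: [3.119, -0.287, 0.005]
ft_force: [-0.2, -0.2, -6.2]
grip_width: 0.243
```

```bash
python3 st.py; cat > pic.py <<'E'
import sys; from h import *
n=sys.argv[1]; P=[]
for c,(r0,c0) in (('side',(60,230)),('top',(170,260))):
    t=snap(c,c+n+'.png')['pixels']; P.append(cv2.resize(t[r0:r0+150,c0:c0+250] if c=='top' else t[r0:r0+190,c0:c0+200],(400,300 if c=='top' else 380)[0:2],interpolation=cv2.INTER_CUBIC))
h=max(p.shape[0] for p in P)
cv2.imwrite('pics/m'+n+'.png',np.hstack([cv2.copyMakeBorder(p,0,h-p.shape[0],0,0,cv2.BORDER_CONSTANT) for p in P]))
E
python3 pic.py 4
```

```text
9.3 [ 0.4893 -0.3001  0.2658] qd [-0.002 -0.    -0.004  0.002 -0.006  0.001  0.   ] x [ 0.9832 -0.1827  0.004 ] z [ 0.0023 -0.0092 -1.    ] yaw -10.53 torque [-0.099  0.095  0.014] grip 0.24287970462517697
toD [-0.0007 -0.0895  0.003 ] toS [-0.0004 -0.3095  0.0011]
```

View pics/m4.png

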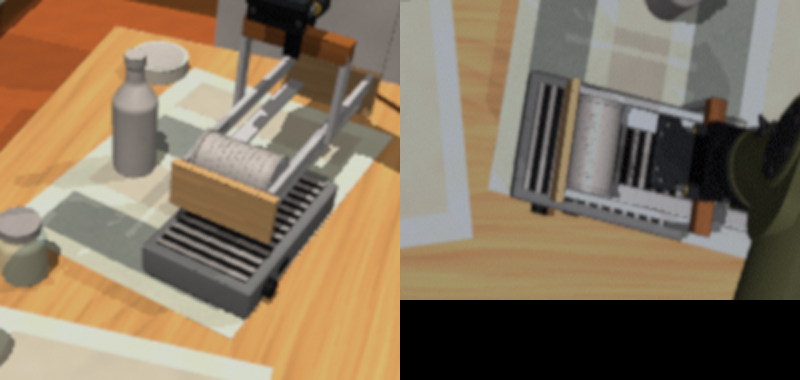

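Request:
send_rows --steps '[{"claw": 0.0, "offset": [0, 0.03, 0], "turn": 0}, {"claw": 0.0, "offset": [0, 0.06, 0], "turn": 0}, {"claw": 0.0, "offset": [0, 0.05, 0], "turn": 0}, {"claw": 0.0, "offset": [0, -0.005, 0], "turn": 0}, {"claw": 0.0, "offset": [0, -0.06, 0], "turn": 0}, {"claw": 0.0, "offset": [0, -0.09, 0], "turn": 0}, {"claw": 0.0, "offset": [0, -0.09, 0], "turn": 0}]'

```text
time: 10.28
position: [0.5072, -0.2058, 0.2655]
tool_rot: [3.123, -0.275, 0.007]
ft_force: [0.2, 0.4, -5.4]
grip_width: 0.249
```

```bash
cat > ov.py <<'E'
import sys; from h import *
n=sys.argv[1]
s=get_state();R=Ro.from_rotvec(s['tool_rot']).as_matrix();yaw=np.arctan2(R[1,0],R[0,0])
Q=(Ro.from_euler('z',yaw)*Ro.from_euler('x',-.009)).as_matrix();o=s['position']+[0,0,.019]-Q@[0,0,.185]
g=get_image('side'); t=g['pixels'].copy(); K=4;c0,r0=240,90
t=cv2.resize(t[r0:r0+150,c0:c0+190],None,fx=K,fy=K,interpolation=cv2.INTER_CUBIC)
f=np.linspace(0,2*np.pi,60)
for y,col in((.04,(0,255,0)),(0,(0,0,255)),(-.04,(255,0,0))):
  for x in(-.055,.055):
    p=np.array([(proj(g,o+Q@np.array([x,y+.035*np.cos(a),.065-y*y/5+.035*np.sin(a)]))-[c0,r0])*K for a in f])
    cv2.polylines(t,[p.astype(int)],True,col,1)
cv2.imwrite('pics/o'+n+'.png',t)
E
python3 ov.py 5; python3 st.py
```

```text
10.32 [ 0.5064 -0.2088  0.2653] qd [ 0.026  0.012  0.046 -0.009  0.031 -0.002  0.002] x [ 0.984  -0.1782  0.0044] z [ 0.0028 -0.0088 -1.    ] yaw -10.27 torque [-0.158  0.047 -0.026] grip 0.24748395599517933
toD [-0.0008  0.0034  0.0034] toS [ 0.0005 -0.2166  0.0016]
```

View pics/o5.png

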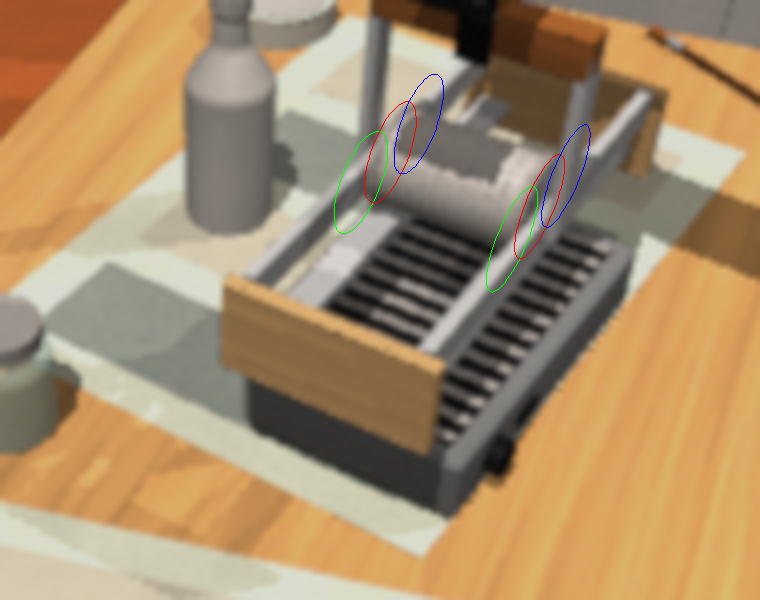

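Request:
send_rows --steps '[{"claw": 0.0, "offset": [0, 0, 0], "turn": 0}]'

```text
time: 10.45
position: [0.5059, -0.2097, 0.2653]
tool_rot: [3.12, -0.283, 0.005]
ft_force: [-0.8, -0.6, -6.2]
grip_width: 0.248
```

```bash
python3 ov.py 6; python3 st.py
```

```text
10.5 [ 0.5061 -0.2092  0.2654] qd [ 0.004  0.006 -0.003 -0.001 -0.011 -0.    -0.001] x [ 0.9838 -0.1793  0.0042] z [ 0.0028 -0.0086 -1.    ] yaw -10.33 torque [0.202 0.055 0.005] grip 0.24415151705593882
toD [-0.0006  0.003   0.0034] toS [ 0.0004 -0.217   0.0016]
```

View pics/o6.png

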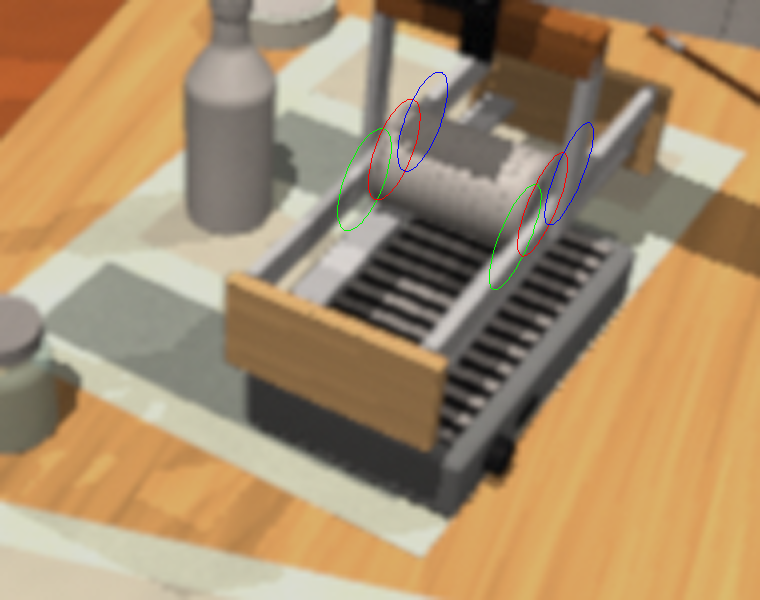

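Request:
send_rows --steps '[{"claw": 0.0, "offset": [0, 0, 0], "turn": 0}, {"claw": 0.0, "offset": [0, 0, 0], "turn": 0}]'

```text
time: 10.75
position: [0.5059, -0.2099, 0.2652]
tool_rot: [3.12, -0.284, 0.005]
ft_force: [0.2, -0.4, -6.2]
grip_width: 0.246
```

```bash
python3 ov.py 7; python3 st.py
```

```text
10.8 [ 0.506  -0.2097  0.2652] qd [-0.004  0.    -0.004 -0.002 -0.001 -0.001  0.001] x [ 0.9836 -0.1803  0.0041] z [ 0.0026 -0.0085 -1.    ] yaw -10.39 torque [0.043 0.054 0.008] grip 0.24466736683183662
toD [-0.0006  0.0024  0.0033] toS [ 2.000e-04 -2.176e-01  1.500e-03]
```

View pics/o7.png

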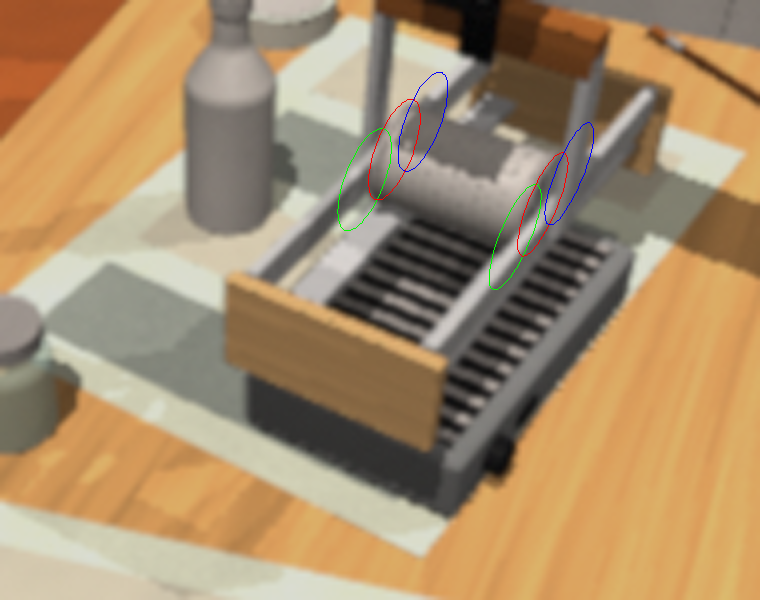

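Request:
send_rows --steps '[{"claw": 0, "offset": [0, 0, 0], "turn": 0}, {"claw": 0, "offset": [0, 0, 0], "turn": 0}, {"claw": 0, "offset": [0, 0, 0], "turn": 0}, {"claw": 0, "offset": [0, 0, 0], "turn": 0}, {"claw": 0, "offset": [0, 0, 0], "turn": 0}, {"claw": 0, "offset": [0, 0, 0], "turn": 0}, {"claw": 0, "offset": [0, 0, 0], "turn": 0}, {"claw": 0, "offset": [0, 0, 0], "turn": 0}]'

```text
time: 11.8
position: [0.506, -0.2097, 0.2653]
tool_rot: [3.121, -0.284, 0.005]
ft_force: [-0.7, -0.0, -6.1]
grip_width: 0.245
```

```bash
python3 ov.py 8; python3 st.py; python3 pic.py 8; python3 -c "
import cv2,numpy as np
a,b=cv2.imread('pics/o7.png'),cv2.imread('pics/o8.png');print(cv2.phaseCorrelate(a[100:260,370:570,1].astype(float),b[100:260,370:570,1].astype(float)))"
```

```text
11.85 [ 0.506  -0.2097  0.2653] qd [ 0.001 -0.    -0.001  0.    -0.001 -0.001  0.001] x [ 0.9836 -0.1803  0.0041] z [ 0.0026 -0.0085 -1.    ] yaw -10.39 torque [0.024 0.033 0.011] grip 0.24965293981345044
toD [-0.0006  0.0024  0.0033] toS [ 0.0003 -0.2176  0.0015]
((-0.18576028253467314, 0.04822008113069387), 0.9368883815907909)
```

View pics/o8.png

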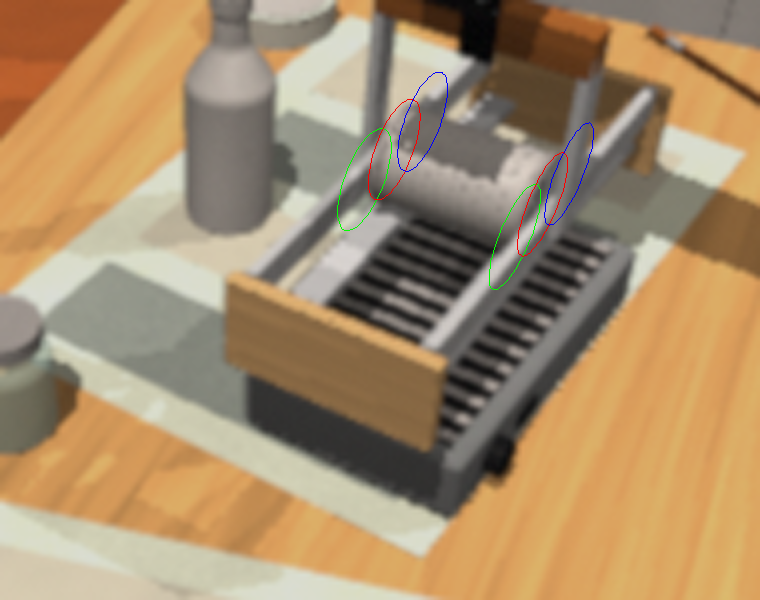

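View pics/m8.png

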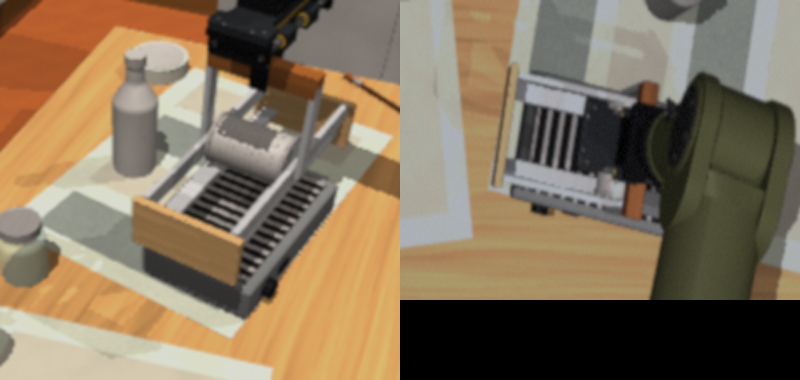

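Request:
send_rows --steps '[{"claw": 0, "offset": [0, 0, 0], "turn": 0}, {"claw": 0, "offset": [0, 0, 0], "turn": 0}, {"claw": 0, "offset": [0, 0, 0], "turn": 0}, {"claw": 0, "offset": [0, 0, 0], "turn": 0}, {"claw": 0, "offset": [0, 0, 0], "turn": 0}, {"claw": 0, "offset": [0, 0, 0], "turn": 0}, {"claw": 0, "offset": [0, 0, 0], "turn": 0}, {"claw": 0, "offset": [0, 0, 0], "turn": 0}, {"claw": 0, "offset": [0, 0, 0], "turn": 0}, {"claw": 0, "offset": [0, 0, 0], "turn": 0}, {"claw": 0, "offset": [0, 0, 0], "turn": 0}, {"claw": 0, "offset": [0, 0, 0], "turn": 0}]'

```text
time: 13.45
position: [0.506, -0.2097, 0.2652]
tool_rot: [3.121, -0.284, 0.005]
ft_force: [0.6, 0.4, -6.5]
grip_width: 0.247
```

Request:
send_rows --steps '[{"claw": 0, "offset": [0, 0, 0], "turn": 0}, {"claw": 0, "offset": [0, 0, 0], "turn": 0}, {"claw": 0, "offset": [0, 0, 0], "turn": 0}, {"claw": 0, "offset": [0, 0, 0], "turn": 0}, {"claw": 0, "offset": [0, 0, 0], "turn": 0}, {"claw": 0, "offset": [0, 0, 0], "turn": 0}, {"claw": 0, "offset": [0, 0, 0], "turn": 0}, {"claw": 0, "offset": [0, 0, 0], "turn": 0}, {"claw": 0, "offset": [0, 0, 0], "turn": 0}, {"claw": 0, "offset": [0, 0, 0], "turn": 0}, {"claw": 0, "offset": [0, 0, 0], "turn": 0}, {"claw": 0, "offset": [0, 0, 0], "turn": 0}]'

```text
time: 14.95
position: [0.5059, -0.2097, 0.2652]
tool_rot: [3.121, -0.284, 0.005]
ft_force: [0.6, 0.1, -5.8]
grip_width: 0.246
```

Request:
send_rows --steps '[{"claw": 0, "offset": [0, 0, 0], "turn": 0}, {"claw": 0, "offset": [0, 0, 0], "turn": 0}, {"claw": 0, "offset": [0, 0, 0], "turn": 0}, {"claw": 0, "offset": [0, 0, 0], "turn": 0}, {"claw": 0, "offset": [0, 0, 0], "turn": 0}, {"claw": 0, "offset": [0, 0, 0], "turn": 0}, {"claw": 0, "offset": [0, 0, 0], "turn": 0}, {"claw": 0, "offset": [0, 0, 0], "turn": 0}, {"claw": 0, "offset": [0, 0, 0], "turn": 0}, {"claw": 0, "offset": [0, 0, 0], "turn": 0}, {"claw": 0, "offset": [0, 0, 0], "turn": 0}, {"claw": 0, "offset": [0, 0, 0], "turn": 0}]'

```text
time: 16.45
position: [0.506, -0.2097, 0.2652]
tool_rot: [3.121, -0.284, 0.005]
ft_force: [0.5, -0.3, -7.0]
grip_width: 0.248
```

Request:
send_rows --steps '[{"claw": 0, "offset": [0, 0, 0], "turn": 0}, {"claw": 0, "offset": [0, 0, 0], "turn": 0}, {"claw": 0, "offset": [0, 0, 0], "turn": 0}, {"claw": 0, "offset": [0, 0, 0], "turn": 0}, {"claw": 0, "offset": [0, 0, 0], "turn": 0}, {"claw": 0, "offset": [0, 0, 0], "turn": 0}, {"claw": 0, "offset": [0, 0, 0], "turn": 0}, {"claw": 0, "offset": [0, 0, 0], "turn": 0}, {"claw": 0, "offset": [0, 0, 0], "turn": 0}, {"claw": 0, "offset": [0, 0, 0], "turn": 0}, {"claw": 0, "offset": [0, 0, 0], "turn": 0}, {"claw": 0, "offset": [0, 0, 0], "turn": 0}]'

```text
time: 17.95
position: [0.506, -0.2097, 0.2653]
tool_rot: [3.121, -0.284, 0.005]
ft_force: [0.0, -1.0, -5.9]
grip_width: 0.243
```

```bash
python3 ov.py 9; python3 st.py
```

```text
18.0 [ 0.506  -0.2097  0.2652] qd [-0.     0.     0.001 -0.001 -0.001 -0.     0.001] x [ 0.9836 -0.1803  0.004 ] z [ 0.0026 -0.0084 -1.    ] yaw -10.39 torque [ 0.078  0.01  -0.008] grip 0.24681580079202642
toD [-0.0006  0.0024  0.0032] toS [ 0.0003 -0.2176  0.0015]
```

View pics/o9.png

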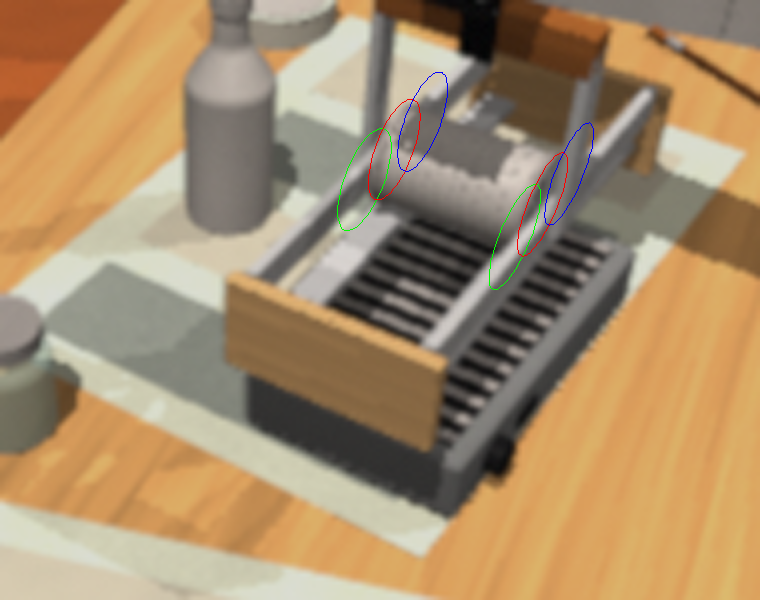

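The tin has been at rest under the handle for more than 7 s. The end rims match the y = 0 outline to within about 1 cm, near (395,150) and (543,205) in the crop. I'm handing in.

```bash
python3 -c "
from bench import close_job; print(close_job())"
```

```text
the job is handed in; nothing more can be done
None
```

The tin is at rest in the middle of the rack, under the handle, and the rack is still held over the dryer. However, I rolled it by moving the rack, not by tilting it as you asked.

**How the tin was rolled:** the moves only allow shifts and a turn about the vertical tool axis, so I had no direct way to tilt the rack. I gripped the handle with 60 N and carried the rack over the dryer and 9 cm past its middle. From there I made a quick back-and-forth shift along the rack's long axis that ended over the dryer. The shift rolled the tin up the bow, and it stopped in the middle on the first try, without reaching the far end board and without the gripper touching it.

**Last checks, at 18 s of the 64 s:**
- **Tin:** at rest within about 1 cm of the middle, by the overlay on the side picture. It did not move between the pictures from 10.8 s to 18.0 s, about 7 s.
- **Rack position:** about 2–3 mm from the dryer's centre, lined up within about 0.2°, and about 4 cm above the grille. These come from the tool position and the measured dryer position.
- **Level:** the tool leans about 0.5° along the rack, and I did not correct it. I could not confirm the rack's own tilt in the pictures to better than about 1°.
- **Other objects:** the bottle and lidded jar looked undisturbed in the last side picture. The open tin was out of that crop, so I did not recheck it at the end, but the rack passed well clear of it.

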